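Clamp a sewn text block in the spine-gluing jig

TASK

Clamp the sewn text block in the spine-gluing jig so that its spine can be glued: slacken the lock nut about half a turn with its cross bar, slide the jaw along until the block sits snugly between the jaw and the end fence with no gap at either end, and turn the nut back until it is tight. Nobody remembers which way this nut unscrews, so feel which way it gives before you put any weight on it and never force it, and leave the other things on the table where they are.

Things in the scene. Friction and masses are not known exactly. Their poses are not given: they have to be found in the camera images.
- lock_nut (a joint): Turn of the brass lock nut, rad. About 0 when tight; grows as it unscrews, whichever way round that is (not known beforehand; the axis is vertical). Slack, it turns at 0.2 N m and rises 0.64 mm per rad; half a turn frees the jaw. Drawing it tight takes 0.3 N m (7 N at 45 mm from the axis); past tight it meets a hard stop within 0.05 rad.
- bar_middle (a point): Middle of the nut's steel cross bar, on the nut's vertical axis, 45 mm above the table when tight. x axis = along the bar (turns with the nut), z up. The bar is 10 mm thick with a black 17 mm ball at each end and reaches 65 mm from the axis both ways. The brass nut below is 27 mm thick. Nothing else within 70 mm of the axis is higher than 21 mm.
- nut_bar: The same cross bar as a body; its origin lies 22 mm below the bar's middle.
- jaw (a joint): Place of the sliding jaw, m. 0 = jaw face 206 mm from the end fence, the length of the text block; grows as the jaw is drawn away from the block (starts 22 to 60 mm open). Slack, it slides at about 2 N and stays where left; locked, it does not move.
- jaw_back (a point): Middle of the back of the wooden jaw: the upright face on the nut's side, to push on. The jaw is 104 mm wide, 16 mm thick, its top 50 mm above the table. y axis = away from the block, towards the nut; z up. Behind it runs a flat 34 mm wide arm, top 21 mm above the table, through which the nut's stud passes.
- jaw_face (a point): Middle of the jaw's clamping face, 16 mm from jaw_back, on the block's side; y axis = away from the block.
- fence_face (a point): Middle of the clamping face of the fixed end fence at the far end of the jig, 382 mm from the nut's axis; y axis = towards jaw and nut.
- jig: The jig, fixed to the table: plywood base 140 x 438 x 12 mm with a wooden end fence and a wooden back rail, both 44 mm high. y axis = from end fence to nut; the back rail lies on +x. Origin at the base's underside.
- text_block: Sewn text block with tan paper cover, 128 x 206 x 35 mm, about 0.6 kg, lying loose on the jig's 12 mm base, 1 to 9 mm short of the end fence; it slides at 3 to 6 N. Origin at the centre of its underside; y axis along its 206 mm length, its +y end at the end fence and its -y end (103 mm from the origin) facing the jaw; z up.
- weight_block_small: Square brass weight with a knob, a bystander at the left.
- reel_red: Wooden reel of red thread, a bystander at the left.
- reel_natural: Wooden reel of undyed thread, a bystander at the left.
- fineliner: Black capped pen, a bystander at the left.
- scale_bar: Grey metal scale bar, 114 mm long, a bystander left of the jig.

How it is judged:
By the outcome, as a careful person would: the job done as asked, in the order asked, and still so for the second after the job is handed in, with the robot touching nothing.
It also fails if it takes over 58 s, if anything falls off the work surface, if the arm or the gripper's body presses on something with over 40 N, if the wrist force passes 120 N, or if a joint passes its speed limit or range.

ROBOT

A 6-joint arm with a two-finger parallel gripper is mounted at the origin on a cart in front of the work surface, level with it; the furniture and walls round the work are solid. World frame = base frame: x ahead of the robot, y to its left, z up, the work surface at z = 0. Lengths are in mm, angles in rad, forces in N, time in s.
With the tool pointing down it reaches from about 275 to 875 mm from the base axis. Payload 12.5 kg.
Tool frame: the origin (TCP) lies where the fingers leave the gripper's body, on its centre line; the fingertips stand 73 mm ahead of it and the grasp point (between the pads) lies 54 mm ahead of it; z points along the fingers, y is the direction in which the jaws open and shut (so a half turn about z gives the same grasp; the last joint's range is limited). The gripper opens to 85 mm and grips with 20 to 120 N. Pads are 22 mm wide; open, the fingers measure 114 mm over their backs; the gripper's body (76 mm by 85 mm) begins 54 mm behind the grasp point. The pads swing forward as they close: fully open they stand 13 mm farther back than shut.
Start: joints at [1.221, 0.351, 1.652, -0, 1.139, -0.085], TCP at [143.913, 530.824, 303.89] pointing down, gripper open.
Joint ranges: [-2.75, 2.75], [-0.79, 2.1], [0.01, 2.65], [-1.57, 4.71], [0.07, 3.14], [-2.87, 2.87]. Speed limits (rad/s): [2.22, 2.22, 2.79, 3.14, 3.14, 3.14].

INTERFACE

Orientations are given as a unit quaternion [w, x, y, z].
In Python, from cell import get_obs, viewer, ticket gives the robot as it stands. The module is installed in compiled form; this text tells all that it offers.
- The arm moves only by the shell command python3 -m creep 'ROWS' [FORCE]. ROWS is a JSON object of lists of equal length, an entry for each row: "rotation": the turn, a rotation vector about the world's x, y, z in rad, a list of three; "linear": the shift along the world's x, y, z in m, a list of three; "hand": the opening in per cent of the stroke, from 0 (shut) to 100 (fully open). A call has 1 to 12 rows; each row is the pose to reach, as a shift and turn from the pose measured when the call began; what a row does not reach only later rows make up. A row lasts 1/8 s, in which the tool goes at most 62.5 mm and 10.7 degrees, less where a joint would pass 70% of its speed; a pose out of reach is approached as far as the arm can. A call with a gripper value outside its range is refused whole. The fingers move at their own pace and stop on an object; FORCE is the grip in N (left out, the last holds). Time passes only in rows, so rows that repeat a pose let the fingers close. It gives the time, the measured TCP pose, the force and the opening at its end, in the units of the state.
- get_obs(): the state, without advancing time (a new reading comes with each control period).
- viewer.grab_frame(name): name is "scene" or "side" or "wrist"; returns a dict with "color" (384x512x3 uint8, red, green, blue), "depth" (384x512 float32, mm along the optical axis (not along the pixel's ray), 0 where there is no reading), "mtx" (3x3 intrinsics, pixels), "origin" and "rotation" of the camera in the world. Camera axes: x right, y up, looking along -z (the intrinsics and any distortion apply to the point x, -y, -z); pixel columns grow to the right and rows downward; lengths in mm; the calibration is good to about 2 mm. A picture is of the moment at which its call begins.
- ticket.finish_job(): hands the job in, once; it reports no verdict.
Trained networks look in a picture, given as the dict that the camera call returned (one of the last four; its "shot" number tells which), for a name from the list of things; names that differ only in an ending like _2 or _b are one class to them, and where a whole thing is asked for, a point or a joint stands for the part that bears it (a point fixed in the world has none). Each returns a list of dicts, best first, with "score" (0 to 1); they miss things now and then, are a little off and sometimes report something else, mostly with a low value. They report only what shows in the picture. A call takes as long as a camera call.
- viewer.recognise(picture, thing): "pixel" ([column, row] in pixels, amid what is visible of it).
The state is a dict: "time_s": time; "joint_positions": joint angles; "joint_velocities": joint speeds; "effort": joint torques, N m; "tcp_pos": TCP position; "eef_rot": TCP orientation; "ft_force": force on the tool from outside, world axes, zero at the start; "moment": the same for the moment, N m; "opening": finger opening in mm.
Only numpy, scipy, OpenCV 4.12 (cv2) and the standard library are available. Lean on these libraries where they do the work, as an engineer would, in place of code of your own. Each camera call takes 0.05 s, during which the arm holds its last target. There are 200 camera calls.

## Working session

There is one attempt and no reset: what is moved stays moved. The work goes in short steps, Python scripts to look and compute and a shell command to move; the robot and the scene stay as the last step left them, time stands still between calls to the robot, and variables do not carry over. Pictures are saved under pics/ and viewed, about 8 in all and at most 12, crops included, and the job is handed in when it is done.

```bash
mkdir -p pics
cat > h.py <<'E'
import numpy as np, cv2
from cell import get_obs, viewer, ticket
def world(p,u,v,z=None):
    K=np.array(p["mtx"]);R=np.array(p["rotation"]);o=np.array(p["origin"])
    if R.shape!=(3,3):
        from scipy.spatial.transform import Rotation as Ro
        R=Ro.from_quat(np.roll(R,-1)).as_matrix()
    d=R@np.array([(u-K[0,2])/K[0,0],-(v-K[1,2])/K[1,1],-1])
    if z is None:
        D=p["depth"][int(v)-1:int(v)+2,int(u)-1:int(u)+2]; return o+d*np.median(D)
    return o+d*(z-o[2])/d[2]
def save(p,n): cv2.imwrite("pics/"+n,p["color"][:,:,::-1])
E
python3 - <<'E'
from h import *
np.set_printoptions(precision=1,suppress=True)
s=get_obs();print(s)
ims=[]
for n in ("scene","side"):
    p=viewer.grab_frame(n);save(p,n+".png")
    print(n,p["origin"],p["rotation"],p["mtx"],[k for k in p])
    for t in ("bar_middle","nut_bar","jaw_back","jaw_face","fence_face","text_block","scale_bar"):
        r=viewer.recognise(p,t)
        for q in r[:2]: print(t,q["score"],q["pixel"],world(p,*q["pixel"]))
E
```

```text
{'time_s': 0.0, 'joint_positions': array([ 1.2,  0.4,  1.7, -0. ,  1.1, -0.1]), 'joint_velocities': array([ 0.,  0., -0.,  0.,  0., -0.]), 'effort': array([ -0. , -50.6, -29.1,  -0. ,   0. ,  -0. ]), 'tcp_pos': array([143.8, 530.6, 303.4]), 'eef_rot': array([-0. ,  0.1,  1. , -0. ]), 'ft_force': array([0.7, 1. , 0. ]), 'moment': array([ 0., -0.,  0.]), 'opening': 85.20964758301749}
scene [-577.9 -694.5  706.3] [ 0.7  0.4 -0.3 -0.4] [[445.    0.  250.2]
 [  0.  445.  192.7]
 [  0.    0.    1. ]] ['color', 'depth', 'mtx', 'origin', 'rotation', 'shot']
nut_bar 0.48 [281.9, 207.2] [ 495.2 -194.4   32.9]
jaw_back 0.62 [309.9, 214.7] [ 520.  -276.8   16.6]
jaw_back 0.37 [283.9, 209.4] [ 493.6 -202.    28. ]
jaw_face 0.86 [305.2, 212.7] [ 528.1 -258.1   14.3]
jaw_face 0.26 [308.6, 219.9] [ 492.  -284.4   15.4]
fence_face 0.71 [311.2, 220.4] [ 492.2 -292.6   15.9]
text_block 0.71 [375.2, 231.5] [ 477.1 -484.2   44.2]
text_block 0.38 [176.1, 199.1] [432.9 165.3  -2. ]
scale_bar 0.71 [189.7, 201.6] [434.8 110.6   1.9]
side [ 470.4 1000.2 1005.6] [-0.  -0.   0.4  0.9] [[436.9   0.  249.7]
 [  0.  436.9 190.6]
 [  0.    0.    1. ]] ['color', 'depth', 'mtx', 'origin', 'rotation', 'shot']
nut_bar 0.6 [258.0, 171.2] [ 490.9 -200.7   49.9]
jaw_back 0.96 [254.2, 162.5] [ 507.1 -291.4   18.4]
jaw_back 0.7 [250.8, 166.8] [ 518.7 -266.5   17.2]
jaw_face 0.59 [255.1, 160.0] [ 504.2 -303.    21.4]
fence_face 0.65 [253.1, 169.4] [ 508.  -195.9   61.1]
text_block 0.59 [256.3, 135.3] [ 503.9 -428.5   47.3]
scale_bar 0.8 [276.0, 248.2] [426.9 115.5   6.2]
```

View pics/scene.png

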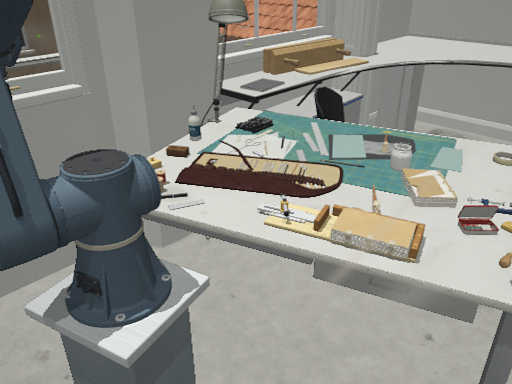

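View pics/side.png

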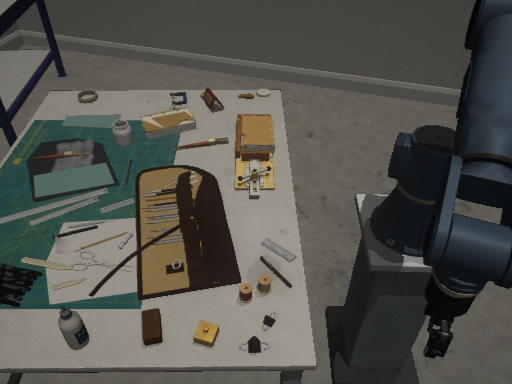

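The scene and side views show the jig on the right of the table. The nut and cross bar are near side pixel (255,170) and the block is at (255,135). The bystanders are well to the left. I'll move above the jig and look with the wrist camera.

```bash
python3 -m creep '{"rotation":[[0,0,0],[0,0,0],[0,0,0],[0,0,0],[0,0,0],[0,0,0],[0,0,0],[0,0,0],[0,0,0],[0,0,0],[0,0,0],[0,0,0]],"linear":[[0.32,-0.8,0.1],[0.32,-0.8,0.1],[0.32,-0.8,0.1],[0.32,-0.8,0.1],[0.32,-0.8,0.1],[0.32,-0.8,0.1],[0.32,-0.8,0.1],[0.32,-0.8,0.1],[0.32,-0.8,0.1],[0.32,-0.8,0.1],[0.32,-0.8,0.1],[0.32,-0.8,0.1]],"hand":[0,0,0,0,0,0,0,0,0,0,0,0]}' 40
python3 -m creep '{"rotation":[[0,0,0],[0,0,0],[0,0,0],[0,0,0]],"linear":[[0.04,-0.11,0.01],[0.04,-0.11,0.01],[0.04,-0.11,0.01],[0.04,-0.11,0.01]],"hand":[0,0,0,0]}'
python3 - <<'E'
from h import *
np.set_printoptions(precision=2,suppress=True)
s=get_obs();print(s)
p=viewer.grab_frame("wrist");save(p,"w1.png");print(p["origin"],p["rotation"])
for t in ("bar_middle","nut_bar","jaw_back","jaw_face","fence_face","text_block"):
    for q in viewer.recognise(p,t)[:2]: print(t,q["score"],q["pixel"],world(p,*q["pixel"]))
E
```

```text
time_s: 2.3
tcp_pos: [420.9, -163.1, 390.8]
eef_rot: [0.0, 0.132, 0.991, -0.0]
ft_force: [1.8, 0.0, 0.6]
opening: 0.3
time_s: 2.8
tcp_pos: [460.7, -272.8, 400.5]
eef_rot: [0.0, 0.132, 0.991, 0.0]
ft_force: [0.0, 0.6, -0.6]
opening: 0.1
{'time_s': 2.8, 'joint_positions': array([-0.62,  0.24,  1.56,  0.  ,  1.34, -1.93]), 'joint_velocities': array([ 0.02, -0.02,  0.01, -0.  , -0.  , -0.  ]), 'effort': array([ -1.24, -45.54, -32.57,  -0.05,  -0.04,  -0.03]), 'tcp_pos': array([ 460.67, -272.77,  400.49]), 'eef_rot': array([0.  , 0.13, 0.99, 0.  ]), 'ft_force': array([ 0.04,  0.56, -0.61]), 'moment': array([-0.02, -0.1 , -0.03]), 'opening': 0.08102277162031754}
[ 392.48 -253.67  470.72] [ 0.79 -0.11 -0.09  0.6 ]
bar_middle 0.69 [309.0, 151.9] [ 487.18 -203.16   49.03]
nut_bar 0.61 [306.4, 153.4] [ 487.94 -206.96   50.22]
jaw_back 0.56 [264.6, 169.2] [ 501.21 -264.88   20.47]
jaw_face 0.95 [264.6, 163.5] [ 493.09 -262.8    21.54]
jaw_face 0.71 [256.3, 174.4] [ 505.19 -277.96   21.3 ]
fence_face 0.9 [259.6, 175.3] [ 507.63 -273.83   21.42]
text_block 0.63 [122.6, 206.3] [ 494.21 -463.14   47.05]
text_block 0.39 [267.5, 167.5] [ 499.9  -260.36   20.52]
```

View pics/w1.png

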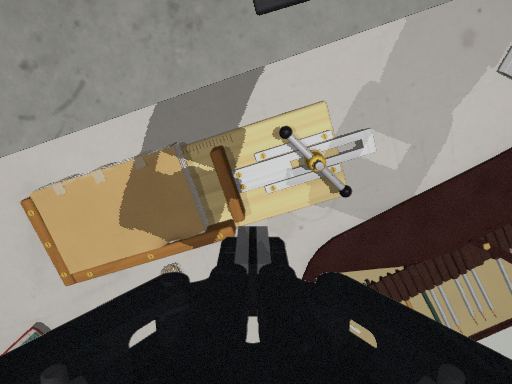

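The wrist view shows the cross bar with balls at about (286,132) and (346,191). The jaw runs (216,148)–(240,220), the block's near end (180,146)–(208,232), and the fence is at the left at (28,200)–(70,282). Next I'll measure these.

Run:
```python
from h import *
np.set_printoptions(precision=1,suppress=True)
p=viewer.grab_frame("wrist")
c=p["color"].astype(int)
def W(u,v,z): return world(p,u,v,z)
# black balls by segmentation
m=((c.max(2)<45)).astype(np.uint8); m[220:]=0; m[:110]=0; m[:,:260]=0
n,l,st,ce=cv2.connectedComponentsWithStats(m)
for i in range(1,n):
    if 20<st[i,4]<600: print("ball",st[i],ce[i],W(*ce[i],45))
# height maps -> world points
v,u=np.mgrid[0:384,0:512]
K=np.array(p["mtx"]);from scipy.spatial.transform import Rotation as Ro
R=np.array(p["rotation"]);R=R if R.shape==(3,3) else Ro.from_quat(np.roll(R,-1)).as_matrix()
d=np.stack([(u-K[0,2])/K[0,0],-(v-K[1,2])/K[1,1],-np.ones(u.shape)],-1)*p["depth"][...,None]
P=d@R.T+np.array(p["origin"])
Z=P[...,2]
jaw=(Z>46)&(Z<54)&(u>200)&(u<250)&(v>135)&(v<225)
blk=(Z>44)&(Z<52)&(u>20)&(u<208)&(v>135)&(v<290)
for nme,mm in(("jaw",jaw),("blk",blk)):
    q=P[mm][:,:2].astype(np.float32); r=cv2.minAreaRect(q); print(nme,len(q),r,cv2.boxPoints(r), np.median(Z[mm]))
# manual points
for nm,uv,z in (("jawT",(212,147),50),("jawT2",(232,221),50),("jawN",(221,147),50),("jawN2",(244,219),50)): print(nm,W(*uv,z))
save(p,"w2.png")
cv2.imwrite("pics/w2c.png",cv2.resize(p["color"][110:300,10:280,::-1],None,fx=2.9,fy=2.9,interpolation=cv2.INTER_CUBIC))
```

```text
ball [280 126  11  12 100] [284.8 131.5] [ 454.7 -226.9   45. ]
ball [375 148 137  71 314] [443.5 183. ] [577. -38.  45.]
ball [477 176  20  17 130] [485.2 183.3] [592.   15.9  45. ]
ball [501 183  11  15  44] [506.9 189.6] [608.7  43.4  45. ]
ball [339 185  12  12  85] [345.2 191. ] [ 553.6 -167.1   45. ]
ball [422 196   9  11  28] [426.2 199.8] [594.8 -63.1  45. ]
jaw 912 ((502.3724365234375, -329.9424743652344), (59.83305740356445, 101.68968963623047), 80.14842987060547) [[ 447.2 -350.7]
 [ 547.3 -368.1]
 [ 557.6 -309.2]
 [ 457.4 -291.8]] 49.94186749668671
blk 14226 ((510.47467041015625, -480.7652587890625), (147.8600616455078, 228.03700256347656), 2.4970951080322266) [[ 431.6 -370.1]
 [ 441.6 -597.9]
 [ 589.3 -591.5]
 [ 579.4 -363.6]] 47.772096114198604
jawT [ 448.8 -322.    50. ]
jawT2 [ 553.5 -325.6   50. ]
jawN [ 451.8 -310.9   50. ]
jawN2 [ 555. -309.   50.]
```

View pics/w2c.png

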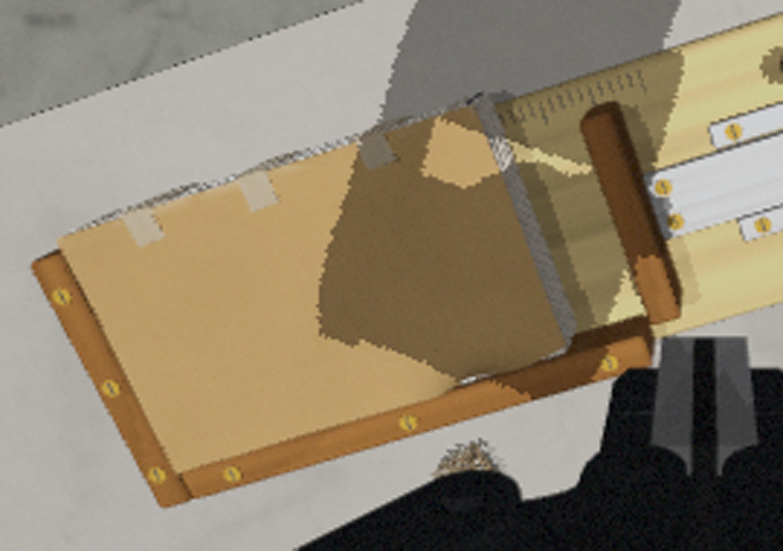

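The crop shows the block's far end almost at the fence and the jaw standing about 45 mm off. The jig is aligned with world y. The nut axis comes out near (504,-197) with the bar at about 31°. I'll go above the near arm of the bar with the tool turned square to it, and refine from there.

```bash
python3 -m creep '{"rotation":[[0,0,0.16],[0,0,0.33],[0,0,0.49],[0,0,0.65],[0,0,0.81],[0,0,0.81]],"linear":[[0,0.01,-0.05],[0,0.03,-0.1],[0.01,0.05,-0.15],[0.016,0.059,-0.18],[0.016,0.059,-0.2],[0.016,0.059,-0.2]],"hand":[26,26,26,26,26,26]}' 20
python3 - <<'E'
from h import *
np.set_printoptions(precision=1,suppress=True)
s=get_obs();print(s["tcp_pos"],s["eef_rot"],s["joint_positions"],s["ft_force"],s["moment"],s["opening"])
p=viewer.grab_frame("wrist");save(p,"w3.png")
c=p["color"]
m=((c.max(2)<45)).astype(np.uint8)
n,l,st,ce=cv2.connectedComponentsWithStats(m)
for i in range(1,n):
    if 40<st[i,4]<3000: print("blob",st[i],ce[i],world(p,*ce[i],45))
for q in viewer.recognise(p,"bar_middle"): print(q, world(p,*q["pixel"],45))
E
```

```text
time_s: 3.95
tcp_pos: [476.5, -213.3, 200.0]
eef_rot: [-0.0, -0.269, 0.963, 0.001]
ft_force: [0.7, -0.4, 0.0]
opening: 22.2
[ 476.5 -213.3  200. ] [-0.  -0.3  1.   0. ] [-0.5  0.4  1.8  0.   0.9 -2.6] [ 0.7 -0.4  0. ] [ 0. -0.  0.] 22.238766768468103
blob [ 320    0  103   92 1876] [375.   45.9] [ 353.4 -195.9   45. ]
blob [239 145  24  23 438] [250.8 156.1] [ 454.6 -226.5   45. ]
blob [241 292  20  19 256] [250.5 301.2] [ 554.2 -166.6   45. ]
{'pixel': [251.1, 203.2], 'score': 0.94} [ 484.  -208.5   45. ]
```

View pics/w3.png

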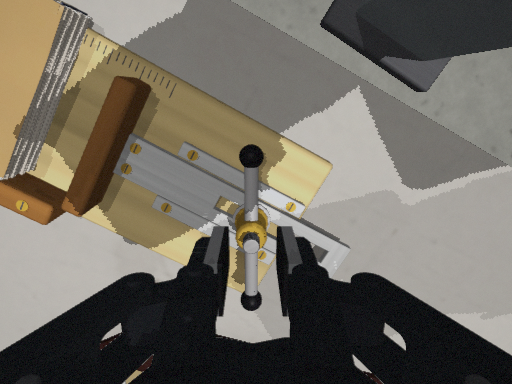

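The view is square to the bar: balls at (251,156) and (250,301), bar midway between the fingers, axis at (504.4,-196.6). I'll go down over the near arm as a loose fork.

```bash
python3 -m creep '{"rotation":[[0,0,0],[0,0,0],[0,0,0],[0,0,0],[0,0,0]],"linear":[[0.0005,0.0003,-0.05],[0.0005,0.0003,-0.085],[0.0005,0.0003,-0.097],[0.0005,0.0003,-0.097],[0.0005,0.0003,-0.097]],"hand":[26,26,26,17,17]}' 20
python3 -m creep '{"rotation":[[0,0,0],[0,0,0],[0,0,0]],"linear":[[-0.0005,0.0009,0],[-0.001,0.0017,0],[-0.001,0.0017,0]],"hand":[17,17,17]}'
python3 -m creep '{"rotation":[[0,0,0],[0,0,0]],"linear":[[-0.0005,0.0009,0],[-0.0005,0.0009,0]],"hand":[17,17]}'
python3 -c "
from h import *
s=get_obs();print(s['tcp_pos'],s['ft_force'],s['moment'],s['opening'])"
```

```text
time_s: 4.68
tcp_pos: [478.4, -214.0, 106.3]
eef_rot: [0.002, -0.267, 0.964, -0.001]
ft_force: [0.2, -0.6, 1.3]
opening: 14.6
time_s: 5.05
tcp_pos: [477.4, -212.3, 106.6]
eef_rot: [0.002, -0.267, 0.964, -0.001]
ft_force: [-0.7, -0.3, 0.1]
opening: 14.8
time_s: 5.3
tcp_pos: [476.9, -211.3, 106.6]
eef_rot: [0.002, -0.267, 0.964, -0.001]
ft_force: [0.0, 0.3, 0.4]
opening: 14.7
[ 476.87521711 -211.30914983  106.594279  ] [0.00578227 0.31204549 0.38738835] [ 0.01304925 -0.05183232  0.07687666] 14.66252559271239
```

```bash
for i in 1 2 3; do python3 -m creep '{"rotation":[[0,0,0],[0,0,0]],"linear":[[-0.0004,0.0006,0],[-0.0004,0.0006,0]],"hand":[17,17]}' | sed -n '2p;4p'; done
python3 -c "
from h import *
s=get_obs();print(s['tcp_pos'],s['ft_force'],s['moment'],s['opening'])"
```

```text
tcp_pos: [476.6, -210.9, 106.7]
ft_force: [0.6, -2.0, 0.1]
tcp_pos: [476.5, -210.7, 106.8]
ft_force: [1.9, -3.5, -1.9]
tcp_pos: [476.4, -210.5, 106.8]
ft_force: [1.7, -6.9, -2.4]
[ 476.44683688 -210.52452666  106.82709812] [ 1.73117114 -6.91906247 -2.41991532] [-0.89228688 -0.36188134 -0.01834305] 14.320730909466342
```

CW contact gives a rising force of 7 N with little motion, so I'll try the other way with the same light load.

```bash
python3 -m creep '{"rotation":[[0,0,0],[0,0,0],[0,0,0]],"linear":[[0.001,-0.0017,-0.001],[0.0019,-0.0031,-0.001],[0.0019,-0.0031,-0.001]],"hand":[17,17,17]}'| sed -n '2p;4p'
for i in 1 2 3 4; do python3 -m creep '{"rotation":[[0,0,0],[0,0,0]],"linear":[[0.0004,-0.0006,0],[0.0004,-0.0006,0]],"hand":[17,17]}' | sed -n '2p;4p'; done
```

```text
tcp_pos: [478.3, -213.6, 105.8]
ft_force: [0.5, -0.6, -0.7]
tcp_pos: [478.6, -214.1, 105.7]
ft_force: [0.2, -0.0, 0.5]
tcp_pos: [479.1, -214.7, 105.8]
ft_force: [0.2, 0.2, 0.6]
tcp_pos: [479.3, -215.1, 105.7]
ft_force: [-1.5, 3.4, 1.4]
tcp_pos: [479.3, -215.3, 105.6]
ft_force: [-2.1, 4.2, 3.2]
```

```bash
for i in 1 2 3; do python3 -m creep '{"rotation":[[0,0,0],[0,0,0]],"linear":[[0.0004,-0.0006,0],[0.0004,-0.0006,0]],"hand":[17,17]}' | sed -n '2p;4p'; done
```

```text
tcp_pos: [479.4, -215.4, 105.5]
ft_force: [-1.9, 4.9, 3.5]
tcp_pos: [479.5, -215.6, 105.5]
ft_force: [-1.9, 6.1, 4.6]
tcp_pos: [479.6, -215.7, 105.5]
ft_force: [-2.0, 6.7, 4.1]
```

```bash
for i in 1 2 3; do python3 -m creep '{"rotation":[[0,0,0],[0,0,0]],"linear":[[0.0005,-0.0009,0],[0.0005,-0.0009,0]],"hand":[17,17]}' | sed -n '2p;4p'; done
```

```text
tcp_pos: [479.7, -216.0, 105.5]
ft_force: [-3.1, 7.4, 5.4]
tcp_pos: [479.9, -216.3, 105.4]
ft_force: [-2.7, 7.1, 6.1]
tcp_pos: [480.0, -216.6, 105.4]
ft_force: [-1.7, 6.8, 5.4]
```

```bash
for i in 1 2 3 4; do python3 -m creep '{"rotation":[[0,0,0],[0,0,0]],"linear":[[0.0005,-0.0009,0.0002],[0.0005,-0.0009,0.0002]],"hand":[17,17]}' | sed -n '2p;4p'; done
```

```text
tcp_pos: [480.1, -216.7, 105.4]
ft_force: [-2.6, 6.4, 3.2]
tcp_pos: [480.2, -216.9, 105.4]
ft_force: [-2.0, 6.6, 3.6]
tcp_pos: [480.3, -217.0, 105.4]
ft_force: [-1.9, 8.6, 3.9]
tcp_pos: [480.4, -217.1, 105.4]
ft_force: [-2.5, 8.8, 3.5]
```

```bash
cat > ball.py <<'E'
from h import *
np.set_printoptions(precision=2,suppress=True)
s=get_obs();print(s["time_s"],s["tcp_pos"],s["joint_positions"],s["ft_force"],s["moment"],s["opening"])
p=viewer.grab_frame("wrist");c=p["color"]
A=np.array([504.4,-196.55])
m=((c.max(2)<45)).astype(np.uint8)
n,l,st,ce=cv2.connectedComponentsWithStats(m)
for i in range(1,n):
    w=world(p,*ce[i],45)[:2]-A
    if st[i,4]>150 and 45<np.hypot(*w)<72: print("ball",st[i],ce[i],w,np.hypot(*w),np.degrees(np.arctan2(w[1],w[0]))%360)
cv2.imwrite("pics/last.png",c[:,:,::-1])
E
python3 ball.py
```

```text
9.925 [ 480.4  -217.08  105.43] [-0.51  0.61  1.84  0.01  0.71 -2.63] [-2.49  8.82  3.47] [1.39 0.32 0.03] 14.504135426089068
ball [ 237  178   40   39 1242] [256.74 197.49] [-48.86 -31.42] 58.093956981694056 212.74531572396435
```

```bash
for i in 1 ; do python3 -m creep '{"rotation":[[0,0,0],[0,0,0],[0,0,0]],"linear":[[-0.001,0.0017,0.0005],[-0.002,0.0033,0.0005],[-0.002,0.0033,0.0005]],"hand":[17,17,17]}' | sed -n '2p;4p'; done; for i in 1 2; do python3 -m creep '{"rotation":[[0,0,0],[0,0,0]],"linear":[[-0.0005,0.0009,0],[-0.0005,0.0009,0]],"hand":[17,17]}' | sed -n '2p;4p'; done; python3 ball.py
```

```text
tcp_pos: [478.5, -213.9, 106.0]
ft_force: [-0.0, 0.1, 1.0]
tcp_pos: [478.0, -213.0, 106.0]
ft_force: [-0.1, -0.0, 0.5]
tcp_pos: [477.8, -212.5, 106.2]
ft_force: [0.9, -3.8, -0.6]
10.85 [ 477.78 -212.5   106.18] [-0.51  0.6   1.85  0.01  0.7  -2.63] [ 0.86 -3.77 -0.62] [-0.65 -0.15  0.03] 14.535861632984792
ball [ 225  177   40   40 1232] [244.41 196.71] [-48.87 -31.4 ] 58.08696239873028 212.72701694461122
```

View pics/last.png

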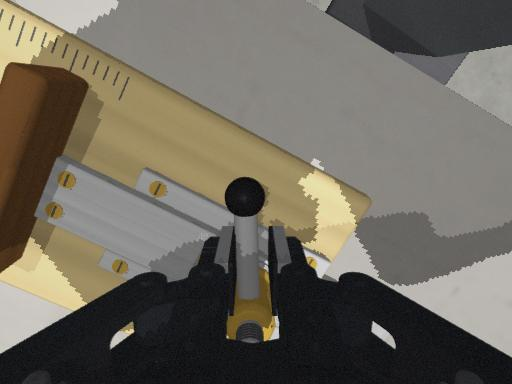

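The bar has turned about 1.7° CCW and stayed there, with the force rising towards the end. That looks like the approach to the stop, so I'll feel CW past the starting angle.

```bash
for i in 1 2 3 4 5 6; do python3 -m creep '{"rotation":[[0,0,0],[0,0,0]],"linear":[[-0.0006,0.0009,0],[-0.0006,0.0009,0]],"hand":[17,17]}' | sed -n '2p;4p'; done;  python3 ball.py
```

```text
tcp_pos: [477.3, -211.9, 106.2]
ft_force: [1.1, -5.6, -0.9]
tcp_pos: [477.0, -211.5, 106.3]
ft_force: [1.0, -6.1, -2.5]
tcp_pos: [476.7, -211.1, 106.4]
ft_force: [2.1, -7.1, -2.7]
tcp_pos: [476.5, -210.8, 106.5]
ft_force: [2.6, -8.5, -3.2]
tcp_pos: [476.2, -210.5, 106.5]
ft_force: [2.4, -7.9, -4.2]
tcp_pos: [476.0, -210.3, 106.5]
ft_force: [2.1, -8.4, -4.2]
12.4 [ 476.   -210.28  106.52] [-0.51  0.59  1.86  0.    0.69 -2.62] [ 2.09 -8.38 -4.23] [-1.31 -0.39 -0.05] 14.859436740928393
ball [ 229  178   39   39 1223] [247.85 197.01] [-50.78 -28.19] 58.077301267420474 209.0386482053677
```

```bash
for i in 1 2 3 4 5; do python3 -m creep '{"rotation":[[0,0,-0.01],[0,0,-0.01]],"linear":[[-0.0006,0.0009,0],[-0.0006,0.0009,0]],"hand":[17,17]}' | sed -n '2p;4p'; done;  python3 ball.py
```

```text
tcp_pos: [475.8, -209.9, 106.5]
ft_force: [2.4, -7.6, -4.3]
tcp_pos: [475.6, -209.6, 106.5]
ft_force: [3.4, -7.5, -5.0]
tcp_pos: [475.4, -209.3, 106.5]
ft_force: [3.5, -7.6, -5.2]
tcp_pos: [475.2, -209.0, 106.5]
ft_force: [3.3, -6.7, -4.8]
tcp_pos: [475.0, -208.6, 106.5]
ft_force: [3.4, -6.3, -4.7]
13.7 [ 475.   -208.62  106.48] [-0.5   0.59  1.87  0.    0.68 -2.57] [ 3.41 -6.27 -4.71] [-1.13 -0.37 -0.09] 14.25525469633719
ball [ 228  178   40   39 1233] [247.46 197.15] [-51.99 -25.87] 58.072531927830745 206.45729685346265
```

CW the bar is now 4.6° past where it began and the force is falling. So CW (seen from above) unscrews it, and CCW is the tight side. Next I'll compute the half-turn arc.

```bash
cat > arc.py <<'E'
import sys,numpy as np
from cell import get_obs
p=get_obs()["tcp_pos"][:2]-np.array([504.4,-196.55])
t0=np.degrees(np.arctan2(p[1],p[0])); r=32.0
step=float(sys.argv[1]);n=int(sys.argv[2])
L=[[round(r/1000*np.cos(np.radians(t0+step*k))-p[0]/1000,4),round(r/1000*np.sin(np.radians(t0+step*k))-p[1]/1000,4)] for k in range(1,n+1)]
print(t0%360,L,[round(np.radians(step*k),3) for k in range(1,n+1)])
E
python3 arc.py -9 12
```

```text
202.340875865781 [[np.float64(-0.0018), np.float64(0.0047)], [np.float64(-0.0026), np.float64(0.0096)], [np.float64(-0.0025), np.float64(0.0147)], [np.float64(-0.0017), np.float64(0.0196)], [np.float64(-0.0002), np.float64(0.0244)], [np.float64(0.0021), np.float64(0.0289)], [np.float64(0.0051), np.float64(0.0329)], [np.float64(0.0086), np.float64(0.0365)], [np.float64(0.0127), np.float64(0.0394)], [np.float64(0.0172), np.float64(0.0417)], [np.float64(0.022), np.float64(0.0432)], [np.float64(0.0269), np.float64(0.044)]] [np.float64(-0.157), np.float64(-0.314), np.float64(-0.471), np.float64(-0.628), np.float64(-0.785), np.float64(-0.942), np.float64(-1.1), np.float64(-1.257), np.float64(-1.414), np.float64(-1.571), np.float64(-1.728), np.float64(-1.885)]
```

```bash
python3 -m creep '{"rotation":[[0,0,-0.157],[0,0,-0.314],[0,0,-0.471],[0,0,-0.628],[0,0,-0.785],[0,0,-0.942],[0,0,-1.1],[0,0,-1.257],[0,0,-1.414],[0,0,-1.571],[0,0,-1.728],[0,0,-1.885]],"linear":[[-0.0018,0.0047,0],[-0.0026,0.0096,0],[-0.0025,0.0147,0],[-0.0017,0.0196,0],[-0.0002,0.0244,0],[0.0021,0.0289,0],[0.0051,0.0329,0.001],[0.0086,0.0365,0.001],[0.0127,0.0394,0.001],[0.0172,0.0417,0.001],[0.022,0.0432,0.001],[0.0269,0.044,0.001]],"hand":[17,17,17,17,17,17,17,17,17,17,17,17]}'; python3 ball.py; python3 arc.py -9 8
```

```text
time_s: 15.25
tcp_pos: [501.1, -164.7, 107.3]
eef_rot: [-0.001, 0.645, 0.764, -0.004]
ft_force: [-4.9, -4.0, 2.4]
opening: 14.6
15.25 [ 501.1  -164.66  107.29] [-0.4   0.6   1.84 -0.01  0.7  -0.56] [-4.92 -3.97  2.4 ] [-0.73  0.83  0.06] 14.592258877590531
ball [ 226  184   40   40 1206] [245.7  203.79] [-10.64  55.22] 56.239686256746026 100.90357697466375
95.0668605208906 [[np.float64(0.005), np.float64(-0.0001)], [np.float64(0.01), np.float64(-0.0008)], [np.float64(0.0148), np.float64(-0.0023)], [np.float64(0.0193), np.float64(-0.0045)], [np.float64(0.0234), np.float64(-0.0074)], [np.float64(0.027), np.float64(-0.011)], [np.float64(0.03), np.float64(-0.015)], [np.float64(0.0323), np.float64(-0.0194)]] [np.float64(-0.157), np.float64(-0.314), np.float64(-0.471), np.float64(-0.628), np.float64(-0.785), np.float64(-0.942), np.float64(-1.1), np.float64(-1.257)]
```

```bash
python3 -m creep '{"rotation":[[0,0,-0.157],[0,0,-0.314],[0,0,-0.471],[0,0,-0.628],[0,0,-0.785],[0,0,-0.942],[0,0,-1.1],[0,0,-1.257],[0,0,-1.3],[0,0,-1.3]],"linear":[[0.005,-0.0001,0],[0.01,-0.0008,0],[0.0148,-0.0023,0],[0.0193,-0.0045,0],[0.0234,-0.0074,0],[0.027,-0.011,0.001],[0.03,-0.015,0.001],[0.0323,-0.0194,0.001],[0.0328,-0.0206,0.001],[0.0328,-0.0206,0.001]],"hand":[17,17,17,17,17,17,17,17,17,17]}'; python3 ball.py; python3 arc.py 4.4 1
```

```text
time_s: 16.55
tcp_pos: [533.8, -184.4, 108.0]
eef_rot: [-0.004, 0.977, 0.215, -0.003]
ft_force: [-1.4, 3.9, -0.4]
opening: 14.7
16.55 [ 533.81 -184.37  107.95] [-0.42  0.65  1.74  0.    0.76  0.72] [-1.37  3.94 -0.4 ] [0.74 0.18 0.11] 14.749272672628685
ball [ 223  185   40   39 1236] [242.62 204.21] [48.11 26.81] 55.076995412109056 29.12765709509008
22.37097051313689 [[np.float64(-0.0009), np.float64(0.0023)]] [np.float64(0.077)]
```

```bash
python3 -m creep '{"rotation":[[0,0,-0.1],[0,0,-0.1],[0,0,-0.1],[0,0,-0.2],[0,0,-0.3],[0,0,-0.45],[0,0,-0.45],[0,0,-0.45],[0,0,-0.45]],"linear":[[0.001,-0.0033,0],[0.001,-0.0033,0],[0,-0.0005,0],[0,-0.0005,0.05],[-0.01,-0.04,0.06],[-0.03,-0.095,0.05],[-0.03,-0.095,0.0],[-0.03,-0.095,-0.005],[-0.03,-0.095,-0.006]],"hand":[17,17,17,17,0,0,0,0,0]}'; python3 ball.py
```

```text
time_s: 17.73
tcp_pos: [504.3, -279.2, 102.7]
eef_rot: [-0.004, 1.0, -0.008, -0.002]
ft_force: [-0.1, 0.6, 0.3]
opening: 0.1
17.725 [ 504.28 -279.2   102.72] [-0.59  0.67  1.71  0.01  0.77  0.99] [-0.13  0.6   0.31] [ 0.03 -0.03 -0.  ] 0.07308966072388126
```

View pics/last.png

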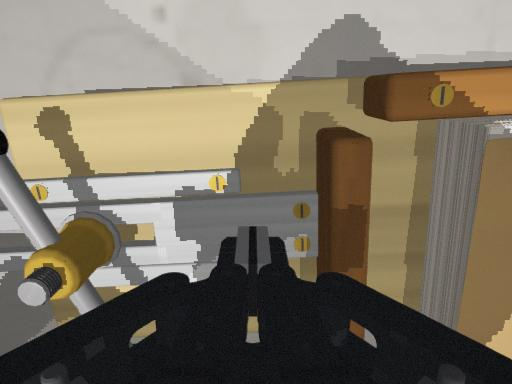

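The wrist view shows the closed fingers over the jaw's arm, square to the jaw back at column 318. The nut has been cleared. Now I'll push the jaw towards the block (-y).

```bash
python3 -m creep '{"rotation":[[0,0,0],[0,0,0],[0,0,0],[0,0,0],[0,0,0],[0,0,0],[0,0,0]],"linear":[[0,-0.008,0],[0,-0.014,0],[0,-0.02,0],[0,-0.026,0],[0,-0.032,0],[0,-0.038,0],[0,-0.044,0]],"hand":[0,0,0,0,0,0,0]}'; python3 -m creep '{"rotation":[[0,0,0],[0,0,0],[0,0,0]],"linear":[[0,-0.005,0],[0,-0.01,0],[0,-0.014,0]],"hand":[0,0,0]}'
```

```text
time_s: 18.65
tcp_pos: [504.6, -323.6, 103.1]
eef_rot: [-0.004, 1.0, -0.008, -0.002]
ft_force: [1.4, 1.9, 0.2]
opening: -0.2
time_s: 19.02
tcp_pos: [504.5, -337.9, 103.1]
eef_rot: [-0.004, 1.0, -0.008, -0.002]
ft_force: [1.4, 1.6, -0.1]
opening: -0.3
```

```bash
for i in 1 2 3 4 5 6; do python3 -m creep '{"rotation":[[0,0,0],[0,0,0]],"linear":[[0,-0.0015,0],[0,-0.003,0]],"hand":[0,0]}'|sed -n '2p;4p'; done
```

```text
tcp_pos: [504.5, -340.6, 103.0]
ft_force: [2.0, 6.0, 1.4]
tcp_pos: [504.6, -343.0, 103.0]
ft_force: [1.9, 5.5, 1.4]
tcp_pos: [504.7, -345.3, 103.0]
ft_force: [1.8, 5.3, 1.5]
tcp_pos: [504.8, -346.4, 102.9]
ft_force: [3.6, 20.2, 8.4]
tcp_pos: [504.9, -346.8, 103.0]
ft_force: [3.3, 25.1, 10.6]
tcp_pos: [505.0, -347.1, 103.0]
ft_force: [2.8, 26.4, 12.2]
```

The force jumped from 5.5 N to over 20 N, so the block is home against the fence. I'll back off and look from above.

```bash
python3 -m creep '{"rotation":[[0,0,0],[0,0,0],[0,0,0.15],[0,0,0.3],[0,0,0.42],[0,0,0.42],[0,0,0.42]],"linear":[[0,0.004,0],[0,0.012,0.01],[-0.02,0.012,0.07],[-0.04,-0.02,0.13],[-0.06,-0.04,0.19],[-0.06,-0.06,0.24],[-0.06,-0.06,0.25]],"hand":[0,0,0,0,0,0,0]}'
python3 - <<'E'
from h import *
p=viewer.grab_frame("wrist")
np.save("pics/p.npy",p,allow_pickle=True)
cv2.imwrite("pics/w5.png",cv2.resize(p["color"][:,:,::-1],(800,600),interpolation=cv2.INTER_CUBIC))
E
```

```text
time_s: 21.4
tcp_pos: [444.8, -408.6, 357.9]
eef_rot: [-0.008, 0.98, 0.201, -0.005]
ft_force: [1.0, -0.1, -1.2]
opening: -0.3
```

View pics/w5.png

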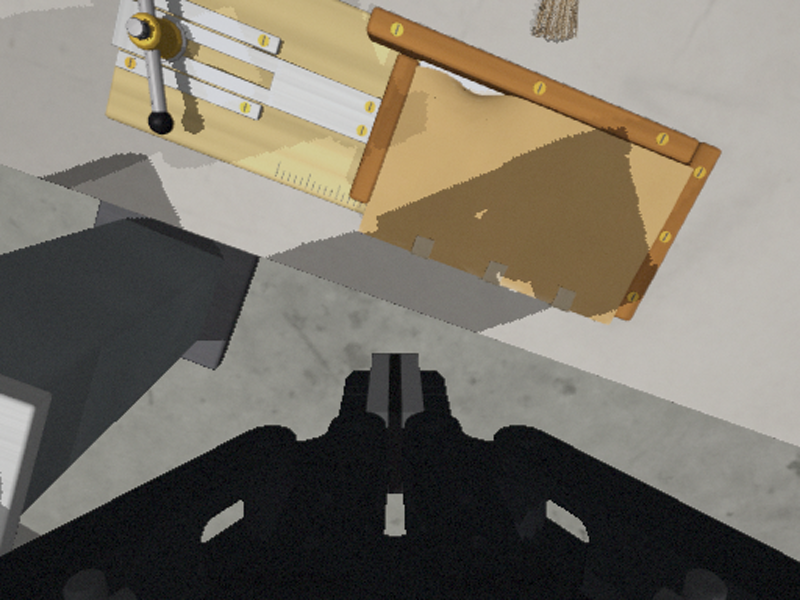

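The picture shows the block against the fence (right, x≈640–700) and the jaw against the block's near end (column ≈385), with no gap at either end. Back to the bar to tighten it CCW.

```bash
python3 -m creep '{"rotation":[[0,0,0],[0,0,0],[0,0,0],[0,0,0],[0,0,0],[0,0,0],[0,0,0]],"linear":[[0.02,0.05,-0.03],[0.04,0.1,-0.06],[0.06,0.15,-0.09],[0.08,0.2,-0.12],[0.089,0.2246,-0.15],[0.089,0.2246,-0.16],[0.089,0.2246,-0.16]],"hand":[26,26,26,26,26,26,26]}'|head -2; python3 ball.py
```

```text
time_s: 22.32
tcp_pos: [533.4, -183.6, 196.5]
22.325 [ 533.42 -183.56  196.53] [-0.42  0.51  1.7   0.01  0.95  0.75] [-0.22 -0.25  0.5 ] [ 0.01 -0.01  0.01] 22.016020762355318
ball [247 146  24  24 435] [258.68 158.32] [51.16 21.94] 55.66320090324128 23.208500852547683
ball [248 296  21  19 295] [258.17 305.51] [-56.47 -24.4 ] 61.51740272978675 203.3714303596003
```

```bash
sed -i 's/504.4,-196.55/503.6,-196.9/' arc.py; python3 -m creep '{"rotation":[[0,0,0],[0,0,0],[0,0,0],[0,0,0],[0,0,0]],"linear":[[-0.0005,-0.0005,-0.05],[-0.0005,-0.0005,-0.08],[-0.0005,-0.0005,-0.09],[-0.0005,-0.0005,-0.091],[-0.0005,-0.0005,-0.091]],"hand":[26,26,26,17,17]}'; python3 arc.py 9 12
```

```text
time_s: 23.0
tcp_pos: [533.8, -185.1, 107.8]
eef_rot: [-0.008, 0.98, 0.2, -0.005]
ft_force: [-0.4, 0.4, -0.2]
opening: 14.2
21.420256009859372 [[np.float64(-0.0026), np.float64(0.0044)], [np.float64(-0.0055), np.float64(0.0085)], [np.float64(-0.009), np.float64(0.0121)], [np.float64(-0.013), np.float64(0.0151)], [np.float64(-0.0174), np.float64(0.0175)], [np.float64(-0.0221), np.float64(0.0191)], [np.float64(-0.0271), np.float64(0.02)], [np.float64(-0.0321), np.float64(0.0201)], [np.float64(-0.0371), np.float64(0.0194)], [np.float64(-0.0419), np.float64(0.0179)], [np.float64(-0.0464), np.float64(0.0157)], [np.float64(-0.0505), np.float64(0.0129)]] [np.float64(0.157), np.float64(0.314), np.float64(0.471), np.float64(0.628), np.float64(0.785), np.float64(0.942), np.float64(1.1), np.float64(1.257), np.float64(1.414), np.float64(1.571), np.float64(1.728), np.float64(1.885)]
```

```bash
python3 -m creep '{"rotation":[[0,0,0.157],[0,0,0.314],[0,0,0.471],[0,0,0.628],[0,0,0.785],[0,0,0.942],[0,0,1.1],[0,0,1.257],[0,0,1.414],[0,0,1.571],[0,0,1.728],[0,0,1.885]],"linear":[[-0.0026,0.0044,0],[-0.0055,0.0085,0],[-0.009,0.0121,0],[-0.013,0.0151,0],[-0.0174,0.0175,0],[-0.0221,0.0191,0],[-0.0271,0.02,-0.001],[-0.0321,0.0201,-0.001],[-0.0371,0.0194,-0.001],[-0.0419,0.0179,-0.001],[-0.0464,0.0157,-0.001],[-0.0505,0.0129,-0.001]],"hand":[17,17,17,17,17,17,17,17,17,17,17,17]}'; python3 ball.py;python3 arc.py 9 7
```

```text
time_s: 24.5
tcp_pos: [484.0, -171.9, 108.1]
eef_rot: [0.001, 0.411, 0.911, -0.009]
ft_force: [2.4, 5.3, 1.0]
opening: 14.4
24.5 [ 483.98 -171.92  108.09] [-0.43  0.58  1.88 -0.03  0.68 -1.13] [2.38 5.34 0.96] [ 0.97 -0.36  0.01] 14.391064904573385
ball [ 244  182   40   40 1223] [263.41 201.73] [-33.6   45.72] 56.74136207423761 126.30855800590851
129.086675685167 [[np.float64(-0.0037), np.float64(-0.0034)], [np.float64(-0.0068), np.float64(-0.0073)], [np.float64(-0.0092), np.float64(-0.0118)], [np.float64(-0.0108), np.float64(-0.0165)], [np.float64(-0.0117), np.float64(-0.0214)], [np.float64(-0.0119), np.float64(-0.0265)], [np.float64(-0.0112), np.float64(-0.0314)]] [np.float64(0.157), np.float64(0.314), np.float64(0.471), np.float64(0.628), np.float64(0.785), np.float64(0.942), np.float64(1.1)]
```

```bash
python3 -m creep '{"rotation":[[0,0,0.157],[0,0,0.314],[0,0,0.471],[0,0,0.628],[0,0,0.785],[0,0,0.942],[0,0,1.1]],"linear":[[-0.0037,-0.0034,0],[-0.0068,-0.0073,0],[-0.0092,-0.0118,0],[-0.0108,-0.0165,-0.001],[-0.0117,-0.0214,-0.001],[-0.0119,-0.0265,-0.001],[-0.0112,-0.0314,-0.001]],"hand":[17,17,17,17,17,17,17]}'; python3 ball.py;python3 arc.py 4 5
```

```text
time_s: 25.42
tcp_pos: [472.0, -203.2, 107.9]
eef_rot: [0.005, -0.132, 0.991, -0.007]
ft_force: [-3.6, 5.2, 1.1]
opening: 14.5
25.425 [ 471.99 -203.22  107.85] [-0.5   0.58  1.89 -0.01  0.66 -2.32] [-3.57  5.21  1.13] [ 0.8   0.48 -0.01] 14.46626092551976
ball [ 245  181   39   39 1204] [264.31 200.46] [-57.37  -8.38] 57.98305558840825 188.31355555599697
192.22576957275638 [[np.float64(0.0008), np.float64(-0.0021)], [np.float64(0.0015), np.float64(-0.0042)], [np.float64(0.0023), np.float64(-0.0063)], [np.float64(0.0033), np.float64(-0.0083)], [np.float64(0.0044), np.float64(-0.0102)]] [np.float64(0.07), np.float64(0.14), np.float64(0.209), np.float64(0.279), np.float64(0.349)]
```

```bash
python3 -m creep '{"rotation":[[0,0,0.07],[0,0,0.14],[0,0,0.209],[0,0,0.279]],"linear":[[0.0008,-0.0021,0],[0.0015,-0.0042,0],[0.0023,-0.0063,0],[0.0033,-0.0083,-0.0005]],"hand":[17,17,17,17]}'; python3 ball.py;python3 arc.py 2 2
```

```text
time_s: 25.98
tcp_pos: [474.9, -211.6, 107.8]
eef_rot: [0.005, -0.272, 0.962, -0.006]
ft_force: [-3.3, 2.5, 0.4]
opening: 14.6
25.975 [ 474.85 -211.56  107.83] [-0.51  0.59  1.87 -0.    0.67 -2.63] [-3.35  2.54  0.38] [0.52 0.74 0.03] 14.621584620776053
ball [ 246  181   39   39 1196] [264.67 200.11] [-53.1  -23.55] 58.08586445423424 203.91823033862366
207.4674540923581 [[np.float64(0.0008), np.float64(-0.0008)], [np.float64(0.0014), np.float64(-0.0018)]] [np.float64(0.035), np.float64(0.07)]
```

```bash
for i in 1 2 3 4 5 6; do python3 -m creep '{"rotation":[[0,0,0.015],[0,0,0.015]],"linear":[[0.0006,-0.0011,0],[0.0006,-0.0011,0]],"hand":[17,17]}'|sed -n '2p;4p'; done; python3 ball.py
```

```text
tcp_pos: [475.3, -212.7, 108.2]
ft_force: [-3.1, 2.9, -2.3]
tcp_pos: [475.8, -213.7, 108.1]
ft_force: [-2.8, 3.8, -2.0]
tcp_pos: [476.3, -214.8, 108.1]
ft_force: [-4.1, 3.0, -2.2]
tcp_pos: [476.9, -216.0, 108.1]
ft_force: [-3.7, 3.5, -2.7]
tcp_pos: [477.4, -217.0, 108.0]
ft_force: [-3.2, 4.4, -2.2]
tcp_pos: [477.6, -217.4, 107.8]
ft_force: [-3.9, 7.6, -2.0]
27.525 [ 477.59 -217.44  107.8 ] [-0.52  0.59  1.86  0.    0.68 -2.73] [-3.92  7.61 -1.97] [ 1.36  0.72 -0.07] 14.693630497794919
ball [ 244  182   39   39 1197] [262.88 201.37] [-48.68 -31.66] 58.07115309684837 213.03313749016613
```

```bash
for i in 1 2 3 4; do python3 -m creep '{"rotation":[[0,0,0],[0,0,0]],"linear":[[0.0006,-0.0011,0],[0.0006,-0.0011,0]],"hand":[17,17]}'|sed -n '2p;4p'; done; python3 ball.py
```

```text
tcp_pos: [477.7, -217.7, 107.6]
ft_force: [-4.8, 9.8, 0.8]
tcp_pos: [477.8, -217.9, 107.5]
ft_force: [-5.1, 10.4, 2.4]
tcp_pos: [477.9, -218.1, 107.3]
ft_force: [-5.2, 11.3, 2.3]
tcp_pos: [478.0, -218.3, 107.3]
ft_force: [-5.4, 10.6, 3.1]
28.575 [ 478.03 -218.26  107.31] [-0.52  0.6   1.85  0.01  0.69 -2.74] [-5.43 10.61  3.13] [ 1.76  0.9  -0.08] 14.349249577947717
ball [ 244  183   39   39 1196] [263.36 202.08] [-48.66 -31.71] 58.083534152148964 213.08999592947023
```

At 12 N (about 0.38 N m) the bar stays at 213.1°, so it is tight. I'll release, lift clear and check.

```bash
python3 -m creep '{"rotation":[[0,0,0],[0,0,0],[0,0,0],[0,0,0],[0,0,0],[0,0,0],[0,0,0],[0,0,0],[0,0,0]],"linear":[[-0.0015,0.0025,0],[-0.0022,0.0036,0],[-0.0022,0.0036,0],[-0.0022,0.0036,0.05],[0,-0.02,0.1],[0.02,-0.06,0.16],[0.04,-0.1,0.21],[0.05,-0.13,0.25],[0.05,-0.13,0.25]],"hand":[17,17,26,26,26,26,26,26,26]}'
python3 ball.py
python3 - <<'E'
from h import *
p=viewer.grab_frame("wrist")
cv2.imwrite("pics/w6.png",cv2.resize(p["color"][:,:,::-1],(800,600),interpolation=cv2.INTER_CUBIC))
E
```

```text
time_s: 29.75
tcp_pos: [530.2, -349.3, 361.0]
eef_rot: [0.003, -0.314, 0.949, -0.003]
ft_force: [0.8, 0.3, -0.8]
opening: 21.9
29.75 [ 530.16 -349.27  361.04] [-0.66  0.46  1.35  0.    1.33 -2.87] [ 0.81  0.27 -0.81] [-0.01  0.06  0.  ] 21.887020089444604
```

View pics/w6.png

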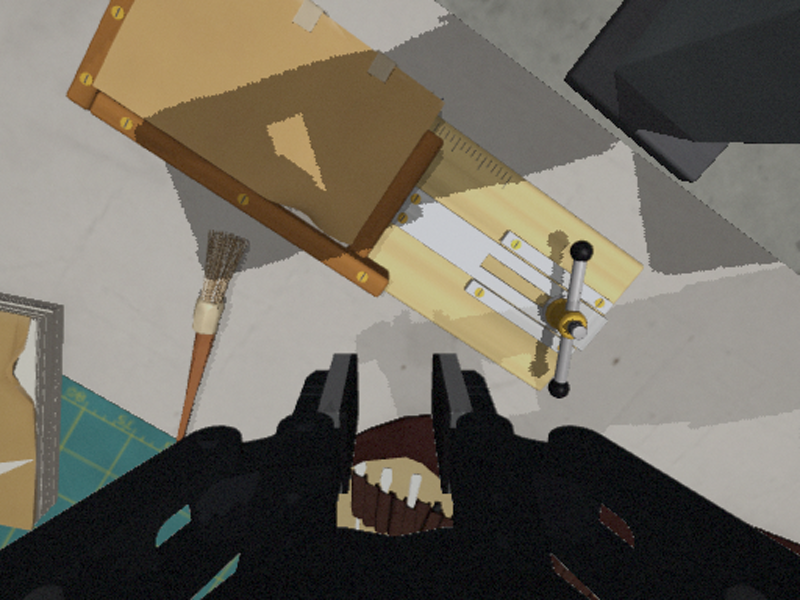

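The picture shows the jaw flush against the block (edge from (440,130) to (365,255)), the block at the fence (upper left), and the bar back at its tight angle.

```bash
python3 -c "
from cell import *
print(get_obs()['joint_positions'][5])
print(ticket.finish_job())"
```

```text
-2.8667140849697055
the job is handed in; nothing more can be done
None
```

The text block is clamped in the jig and the job is handed in. It took about 30 s of the 58 s, and the hand-in gave no verdict.

- **Feeling the nut:** I pressed both ways at about 9 N or less. Counter-clockwise (seen from above) the bar stiffened after about 1.7°. Clockwise it gave and the load dropped, so this nut unscrews clockwise.
- **Slackening:** I turned it about 188° loose with the gripper as a loose fork on the cross bar.
- **Clamping:** I pushed the jaw along about 45 mm. The force was about 2 N for the jaw alone and 5.5 N with the block. It then jumped to about 26 N, and the wrist picture showed no gap at the jaw or the fence.
- **Tightening:** I turned the nut back until the bar stopped moving, at about 12 N at 32 mm (0.38 N m), just over the 0.3 N m given for tight. It ended about 2° past its starting angle.

**Last checks:**
- The final picture showed the jaw flush on the block and the bar back at its tight angle. It cut off part of the fence end.
- The gripper was clear, with no force on it.
- I did not push on the jaw to test that it is locked.
- I did not take a final picture of the things at the left. The arm only passed high above them.
- The last joint finished at -2.867 rad, just inside its -2.87 limit.
- Camera estimates of the nut axis differed by up to 3 mm between views. The loose fork allowed for that.

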